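Fit the drive handle and hold the bolt behind the bracket

TASK

I am about to tighten the bolt of the bracket fixture. Put the loose black tee handle, square bore down, fully home on the square spindle of the fixture's grey drive box and let go of it; then reach down into the gap behind the bracket, grasp the bolt's T-shaped head firmly by its two broad sides and hold it with its long side upright so that it cannot turn. Finish while still holding the head like this, and do not disturb the other things on the bench.

Things in the scene. Friction and masses are not known exactly. Their poses are not given: they have to be found in the camera images.
- handle: Loose tee handle standing on the bench, 0.12 kg: square steel hub 34 x 34 x 22 mm below, black grip bar 60 mm (along its x) x 14 mm (y) from 22 to 56 mm above the underside. Square bore 16.5 x 16.5 mm, 20 mm deep, parallel to hub and bar, opens in the underside. Origin: centre of the underside, z up. Fits the spindle in any of four quarter turns.
- fixture: Fixture fixed to the bench. Origin at bench level under the bracket's rear face; +x along the bolt from the drive box (robot side) to the head behind, z up. In mm: base plate x -114..64, y +-56, 8 thick; grey drive box x -106..-30, y +-30, top z 55; round nut housing x -30..-8, top z 86; upright steel bracket plate x -8..0, y +-56, top z 108.
- gap_mouth (a point): Middle of the gap behind the bracket, level with the bracket's top (108 mm above the bench), axes as the fixture's. The gap is 46 mm wide along x, between the bracket's rear face and a rear wall 8 mm thick, 80 mm wide, top 90 mm above the bench; open above and at both sides (y). Its floor is the 8 mm base plate.
- spindle_seat (a point): On the spindle's axis at its foot, on the 34 mm steel collar, 58 mm above the bench and 75 mm in front of the bracket's rear face: the handle's underside sits here when home. Axes turn with the spindle: x, y square to its flats, z up. The upright spindle is 14 x 14 mm for 14 mm, then a round pilot tapering from 12 to 8 mm, ending 18 mm up.
- spindle (a joint): Turn of the spindle about the vertical in rad; 0: flats along the fixture's x and y. Starts anywhere between -0.7 and 0.7 and is stiff (about 0.06 N m).
- bolt_grip (a point): Centre of the bolt's T-head, 22 mm behind the bracket's rear face, 70 mm above the bench. Axes turn with the head: x along the bolt, away from the bracket; y across the two broad sides to be gripped (12 mm apart); z along the head's long side (36 mm). The head is 16 mm thick along x.
- bolt (a joint): Turn of the bolt about its axis, rad; 0: head's long side upright, broad sides vertical. A spring in the drive keeps it at 0.15 to 0.29 while nobody holds it (0.07 N m holds it at 0); let go, it springs back. Two fingers closing level across the head, from above, square it up.
- weight_200: Bystander: brass check weight, 30 mm across, 50 mm high. Origin: centre of its underside. To be left alone.
- parts_dish: Bystander: round steel dish, 68 mm across, 22 mm high. Origin: centre of its underside. To be left alone.
- micrometer: Bystander: micrometer lying flat, 61 x 130 mm (long side along its y), 16 mm high. Origin: centre of its underside. To be left alone.
- solvent_bottle: Bystander: brown bottle, 60 mm across, 132 mm high. Origin: centre of its underside. To be left alone.
- tester_corner (a point): Never moves: foot of the near right corner of the dark grey instrument behind the handle's place, at bench level. From here the instrument reaches 0.4 m to the left (+y) and 0.5 m away (+x), about 0.3 m high. Carry things in front of it or over it.
- projector_corner (a point): Never moves: foot of the near left corner of the large cream instrument to the right of the fixture, at bench level. Its upright side panel runs from here straight away (+x) and is 0.27 m high; behind and to the right (-y) it is taller. Keep clear of it.
Not all that is in view belongs to the job. What is shaped like the handle but green or orange is not meant.

How it is judged:
On the way, in this order (a step that is already met when the one before it is completed fails the run):
1. the handle is fully home on the spindle and let go (z of handle in the frame of spindle_seat below 0.003 m and horizontal distance between handle and spindle_seat below 0.004 m and angle between handle's own z axis and vertical below 0.08 rad and contact force between the fingers and handle below 0.1 N), for 0.2 s.
2. the bolt head is grasped in the gap and turned upright (distance between the grasp point and bolt_grip below 0.025 m and contact force between the fingers and bolt above 8 N and value of joint bolt between -0.08 and 0.08 rad), for 0.3 s.
At the end, for the whole second after the job is handed in: The handle sits on the spindle, its underside within 3 mm of the collar, within 4 mm of the axis, upright within 0.08 rad and untouched; the fingers hold the bolt head (grasp point within 25 mm of its centre, contact force over 8 N) still, with its long side within 0.08 rad of upright (all of step 1 and all of step 2 and contact force between the arm and handle below 0.1 N and velocity of joint bolt between -0.1 and 0.1 rad/s); the arm keeps its last pose, push and grip.
It fails at once if a bystander (weight, dish, micrometer or bottle) was moved by more than 25 mm (distance of any of weight_200, parts_dish, micrometer, solvent_bottle from where it was at the start of the episode above 0.025 m).
It also fails if it takes over 70 s, if anything falls off the work surface, if the arm or the gripper's body presses on something with over 40 N, if the wrist force passes 120 N, or if a joint passes its speed limit or range.

ROBOT

A 6-joint arm with a two-finger parallel gripper is mounted at the origin on a cart in front of the work surface, level with it; the furniture and walls round the work are solid. World frame = base frame: x ahead of the robot, y to its left, z up, the work surface at z = 0. Lengths are in m, angles in rad, forces in N, time in s.
With the tool pointing down it reaches from about 0.3 to 0.875 m from the base axis. Payload 6.4 kg.
Tool frame: the origin (TCP) lies at the very end of the fingers, on their centre line; the grasp point (between the pads) lies 19 mm behind it (manip.pinch_z is the distance from the TCP to the grasp point, in m); z points along the fingers, y is the line along which they close (so a half turn about z gives the same grasp; the last joint's range is limited). The gripper opens to 85 mm and grips with 20 to 120 N. Pads are 22 mm wide; open, the fingers measure 114 mm over their backs; the gripper's body (76 mm by 85 mm) begins 54 mm behind the grasp point. The pads swing forward as they close: fully open they stand 13 mm farther back than shut.
Start: joints at [-1.476, 0.181, 1.607, -0, 1.354, -0.206], TCP at [0.17, -0.549, 0.231] pointing down, gripper open.
Joint ranges: [-2.99, 2.99], [-0.89, 2.07], [0.3, 2.58], [-1.14, 4.28], [0, 2.63], [-3.12, 3.12]. Speed limits (rad/s): [2.57, 2.57, 3.01, 3.14, 3.14, 3.14].

INTERFACE

Orientations are given as a rotation vector (axis times angle).
In Python, from plant import manip, optics, job, models gives the robot as it stands. The module is installed in compiled form; this text tells all that it offers.
- The arm moves only by the shell command python3 -m jog 'ROWS'. ROWS is JSON, a list of rows, each a list of 5 numbers: the shift along the tool's x, y, z in units of 300 mm (1.0 is 300 mm), then the turn about the tool's z in units of 2 pi rad (1.0 is 2 pi rad), then the opening, from 0 (shut) to 1 (fully open). In form: [[tx, ty, tz, turn, hand], ...]. A call has 1 to 8 rows; each row is the pose to reach, as a shift and turn from the pose commanded when the call began, along the tool's axes at that moment, turning the shorter way round; what a row does not reach only later rows make up. A row lasts 1/10 s, in which the tool goes at most 50 mm and 8.59 degrees, less where a joint would pass 70% of its speed; a pose out of reach is approached as far as the arm can. A call with a number of a shift or a turn outside -1 to 1 is refused whole. A call with a gripper value outside its range is refused whole. The fingers move at their own pace and stop on an object; the grip force is fixed at half the most. Time passes only in rows, so rows that repeat a pose let the fingers close. It gives the time, the measured TCP pose, the force, the opening and the grip force at its end, in the units of the state.
- manip.get_state(): the state, without advancing time (a new reading comes with each control period).
- optics.get_image(name): name is "scene" or "top" or "wrist"; returns (picture, depth): 420x560x3 uint8, red, green, blue; 420x560 float32, m along the optical axis (not along the pixel's ray), 0 where there is no reading.
- optics.camera_model(name): a dict with "vertical_fov" (degrees; the focal length in pixels is half the picture's height over the tangent of half this angle, whatever the lens; pixels are square), "cx", "cy" (the principal point, pixels), "k1" (the pictures are not rectified: a ray, as slopes to the right and down, at radius r is drawn at 1 + k1 r^2 times it, then the intrinsics apply), "R" (3x3) and "t" (3): a world point X has camera coordinates R X + t. Camera axes: x right, y down, z forward; pixel columns grow to the right and rows downward; lengths in m; the calibration is good to about 2 mm. A picture is of the moment at which its call begins: read the wrist's pose just before it. camera_model takes no time and is no camera call; for the wrist camera it gives the pose at the moment of the call.
- job.finish_job(): hands the job in; it is judged then, once.
Trained networks look in the newest picture that a camera, given by its name, has taken for a name from the list of things; names that differ only in an ending like _2 or _b are one class to them, and where a whole thing is asked for, a point or a joint stands for the part that bears it (a point fixed in the world has none). Each returns a list of dicts, best first, with "conf" (0 to 1); they miss things now and then, are a little off and sometimes report something else, mostly with a low value. They report only what shows in the picture. A call takes as long as a camera call. They do not tell look-alikes from the thing itself.
- models.search_frame(query, camera): "box" ([left, top, right, bottom] in pixels, round what is visible of it).
- models.masks_of(query, camera): "pixels" (420x560 bool, what is visible of it) and "box" ([left, top, right, bottom] in pixels, round what is visible of it).
The state is a dict: "t": time; "joint_positions": joint angles; "joint_velocities": joint speeds; "joint_efforts": joint torques, N m; "position": TCP position; "tcp_rot": TCP orientation; "wrist_force": force on the tool from outside, world axes, zero at the start; "torque": the same for the moment, N m; "gripper_width": opening from 0.0 (shut) to 1.0 (fully open); "grasp_force": force on a finger pad.
Only numpy, scipy, OpenCV 4.12 (cv2) and the standard library are available. Lean on these libraries where they do the work, as an engineer would, in place of code of your own. Each camera call takes 0.05 s, during which the arm holds its last target. There are 200 camera calls.

## Working session

There is one attempt and no reset: what is moved stays moved. The work goes in short steps, Python scripts to look and compute and a shell command to move; the robot and the scene stay as the last step left them, time stands still between calls to the robot, and variables do not carry over. Pictures are saved under pics/ and viewed, at most 10 in all, crops included, and the job is handed in when it is done.

```bash
mkdir -p pics; cat > h.py <<'E'
import numpy as np,cv2
from plant import manip,optics,job,models
from scipy.spatial.transform import Rotation as Ro
def snap(n):
    m=optics.camera_model(n); im,d=optics.get_image(n); return m,im,d
def K(m): 
    f=210/np.tan(np.radians(m['vertical_fov'])/2); return f
def cloud(m,d):
    f=K(m); v,u=np.mgrid[0:420,0:560].astype(float)
    x=(u-m['cx'])/f; y=(v-m['cy'])/f; xd,yd=x.copy(),y.copy()
    for _ in range(10):
        s=1+m['k1']*(x*x+y*y); x=xd/s; y=yd/s
    P=np.stack([x*d,y*d,d],-1)
    W=(P-np.array(m['t']))@np.array(m['R']); W[d<=0]=np.nan
    return W
def save(n,im,s=1,box=None):
    if box: im=im[box[1]:box[3],box[0]:box[2]]
    cv2.imwrite('pics/'+n,cv2.resize(im[:,:,::-1],None,fx=s,fy=s,interpolation=cv2.INTER_CUBIC))
def proj(m,X):
    c=np.array(m['R'])@np.array(X)+np.array(m['t']); x,y=c[0]/c[2],c[1]/c[2]; s=1+m['k1']*(x*x+y*y)
    return m['cx']+K(m)*x*s,m['cy']+K(m)*y*s
E
python3 - <<'E'
from h import *
a=[]
for n in ['scene','top']:
    m,im,d=snap(n); np.savez(n+'.npz',im=im,d=d); a.append(im)
    W=cloud(m,d)
    print(n,'cam at',-np.array(m['R']).T@np.array(m['t']))
    for q in ['handle','fixture','weight_200','parts_dish','micrometer','solvent_bottle','spindle','bolt']:
        for r in models.masks_of(q,n)[:4]:
            w=W[r['pixels']]; w=w[~np.isnan(w[:,0])]
            print(q,round(r['conf'],2),np.round(r['box']),np.round(np.nanmedian(w,0),3) if len(w) else None, np.round(np.percentile(w[:,2],97),3) if len(w) else '')
save('a.png',a[0],1.4); save('b.png',a[1],1.4)
print(manip.get_state())
E
```

```text
scene cam at [-0.22937559  0.423649    1.08702277]
handle 0.82 [276. 226. 290. 255.] [0.461 0.09  0.031] 0.057
handle 0.81 [253. 254. 268. 276.] [0.428 0.175 0.034] 0.059
handle 0.81 [114. 224. 138. 255.] [0.667 0.482 0.032] 0.057
weight_200 0.49 [204. 278. 218. 292.] [0.433 0.319 0.031] 0.052
parts_dish 0.63 [313. 221. 325. 242.] [ 0.488 -0.033  0.009] 0.199
micrometer 0.86 [138. 279. 172. 321.] [0.459 0.458 0.012] 0.017
top cam at [0.34586185 0.05647385 1.41529961]
handle 0.7 [252. 232. 266. 248.] [0.469 0.084 0.051] 0.06
handle 0.67 [230. 239. 239. 261.] [0.438 0.166 0.05 ] 0.06
handle 0.52 [137. 171. 155. 187.] [0.672 0.478 0.04 ] 0.058
fixture 0.82 [339. 198. 381. 256.] [ 0.51  -0.231  0.025] 0.105
fixture 0.47 [161. 202. 184. 225.] [0.544 0.364 0.099] 0.135
weight_200 0.46 [186. 244. 196. 253.] [0.438 0.313 0.035] 0.052
parts_dish 0.88 [292. 232. 309. 252.] [ 0.468 -0.048  0.006] 0.023
micrometer 0.62 [133. 222. 162. 256.] [0.464 0.455 0.01 ] 0.017
solvent_bottle 0.59 [161. 203. 184. 224.] [0.544 0.364 0.099] 0.135
bolt 0.46 [359. 208. 365. 218.] [ 0.557 -0.232  0.084] 0.091
{'t': 0.9, 'joint_positions': array([-1.47628598e+00,  1.80777114e-01,  1.60699871e+00,  2.66675240e-05,
        1.35377555e+00, -2.06317145e-01]), 'joint_velocities': array([ 3.84347335e-05, -1.21895464e-03, -7.30950031e-04,  9.38555187e-04,
        9.32986612e-04,  1.35120215e-03]), 'joint_efforts': array([-1.60628293e-03, -4.44836175e+01, -3.51682949e+01, -4.42799574e-04,
        6.92001631e-04,  2.83542875e-06]), 'position': array([ 0.17039652, -0.54919918,  0.23130196]), 'tcp_rot': array([3.10608060e+00, 4.70743616e-01, 3.72187362e-05]), 'wrist_force': array([-0.47563054, -0.24412642,  1.0335407 ]), 'torque': array([-0.01640749, -0.00872284,  0.01438117]), 'grasp_force': 0.0, 'gripper_width': 0.9963315781266309}
```

View pics/a.png

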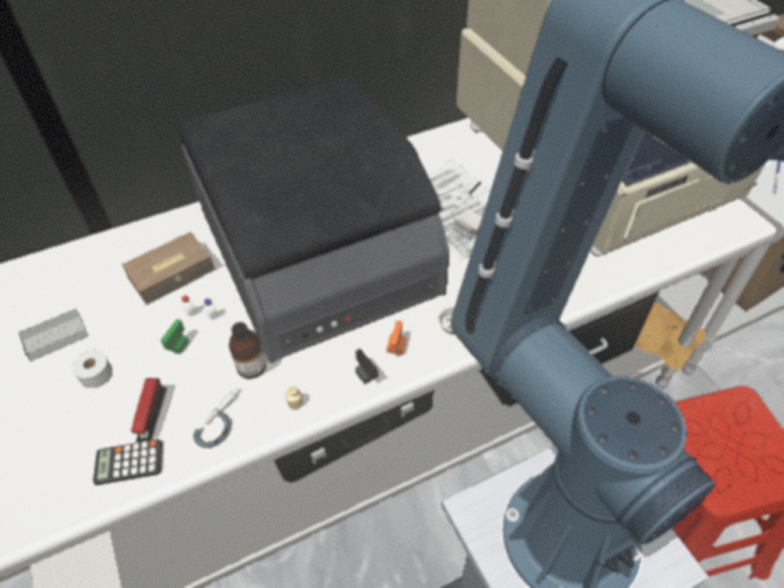

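View pics/b.png

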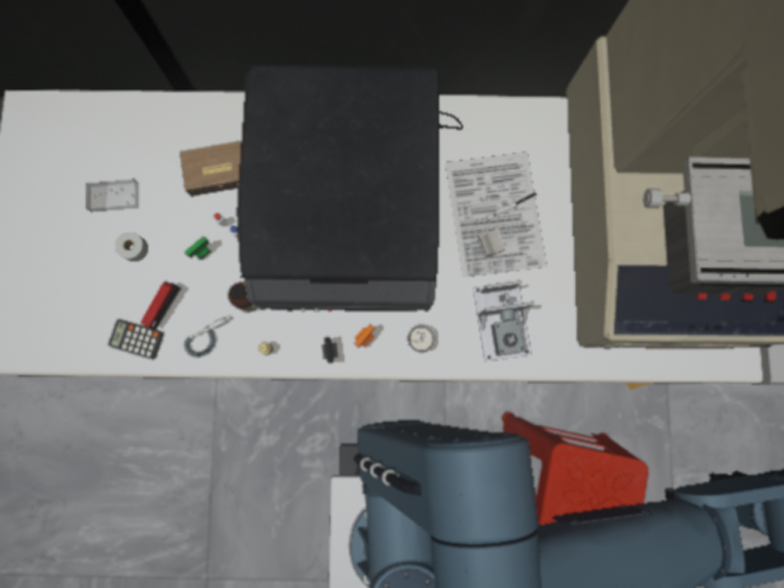

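```bash
python3 - <<'E'
from h import *
z=np.load('scene.npz');s=z['im']
z=np.load('top.npz');t=z['im']
A=cv2.resize(s[215:285,100:300],None,fx=4,fy=4,interpolation=cv2.INTER_CUBIC)
B=cv2.resize(t[160:270,130:330],None,fx=4,fy=4,interpolation=cv2.INTER_CUBIC)[:300]
B=cv2.resize(t[195:270,220:420],None,fx=4,fy=4,interpolation=cv2.INTER_CUBIC)
save('c.png',np.vstack([A,B]))
E
```

```text
(no output)
```

View pics/c.png

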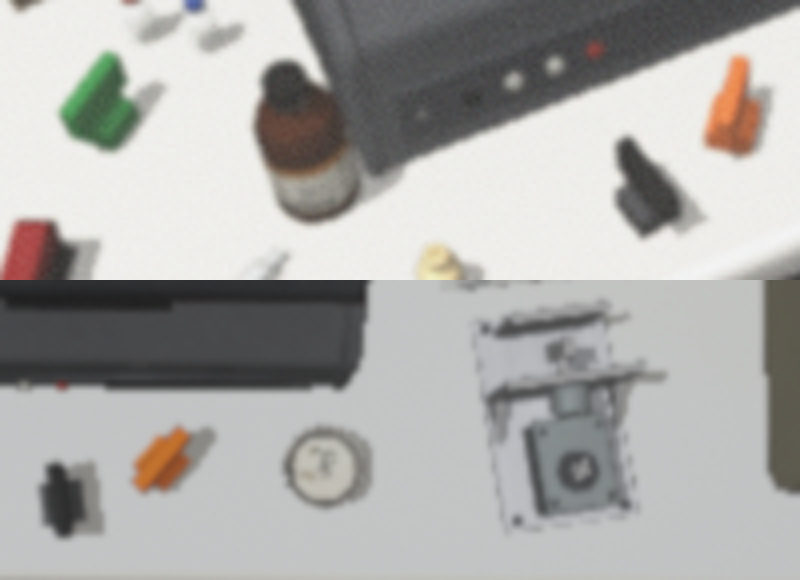

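The scene shows three tee shapes: green at (125,240), orange at (282,240) and black at (260,265) in the scene picture. In the top picture the black one is at (235,250). It fits the description, because only it is black and the crop confirms that. In the top picture the fixture is at about (360,227), with its spindle at about (364,242).

```bash
cat >> h.py <<'E'
def go(p,yaw=None):
    """rows' numbers to bring TCP to p, tool y along world angle yaw (mod pi)"""
    s=manip.get_state(); R=Ro.from_rotvec(s['tcp_rot']).as_matrix()
    sh=R.T@(np.array(p)-s['position'])/0.3
    y=np.arctan2(R[1,1],R[0,1]); t=0
    if yaw is not None: t=-((yaw-y+np.pi/2)%np.pi-np.pi/2)
    print('shift',np.round(sh,4),'turn',round(t/2/np.pi,4),'yaw now',round(y,4),'q6',round(s['joint_positions'][5],3),'pos',np.round(s['position'],4))
E
python3 - <<'E'
from h import *
m=optics.camera_model('wrist');s=manip.get_state()
R=Ro.from_rotvec(s['tcp_rot']).as_matrix()
c=-np.array(m['R']).T@np.array(m['t'])
print('cam in tool',R.T@(c-s['position']),'optical',R.T@np.array(m['R'])[2],m['vertical_fov'])
z=np.load('top.npz');m=optics.camera_model('top');W=cloud(m,z['d'])
for u,v in [(364,242),(345,242),(375,242),(364,256),(362,216),(345,220),(380,216),(339,230),(418,240),(418,200),(425,246)]:print(u,v,np.round(W[v,u],3))
go((.33,-.2,.3)); go((.36,.166,.28),-np.pi/2)
E
```

```text
cam in tool [ 0.08288801 -0.00014939 -0.14231914] optical [-3.20967387e-01 -2.23061739e-04  9.47090221e-01] 68.32425669693956
364 242 [ 0.463 -0.243  0.076]
345 242 [ 0.468 -0.195  0.012]
375 242 [ 0.47  -0.295  0.01 ]
364 256 [ 0.424 -0.26  -0.003]
362 216 [nan nan nan]
345 220 [ 0.542 -0.195  0.013]
380 216 [ 0.543 -0.289  0.106]
339 230 [ 0.509 -0.177  0.001]
418 240 [ 0.467 -0.401  0.121]
418 200 [ 0.589 -0.401  0.135]
425 246 [ 0.447 -0.411  0.148]
shift [ 0.853  -0.9541 -0.229 ] turn 0.0 yaw now -1.27 q6 -0.206 pos [ 0.1704 -0.5492  0.2313]
shift [ 1.31   -2.0897 -0.1624] turn 0.0479 yaw now -1.27 q6 -0.206 pos [ 0.1704 -0.5492  0.2313]
```

```bash
python3 -m jog '[[0.85,-0.95,-0.23,0,1],[0.85,-0.95,-0.23,0,1],[0.85,-0.95,-0.23,0,1],[0.85,-0.95,-0.23,0,1],[0.85,-0.95,-0.23,0,1],[0.85,-0.95,-0.23,0,1],[0.85,-0.95,-0.23,0,1],[0.85,-0.95,-0.23,0,1]]'
python3 - <<'E'
from h import *
go((.36,.166,.26),-np.pi/2)
z=np.load('scene.npz');W=cloud(optics.camera_model('scene'),z['d'])
for u,v in [(200,245),(240,225),(280,212),(200,235),(240,215),(310,195)]:print(u,v,np.round(W[v,u],3))
E
```

```text
t: 1.7
position: [0.3301, -0.1992, 0.3012]
tcp_rot: [3.105, 0.472, 0.002]
wrist_force: [0.1, 0.2, -0.0]
gripper_width: 1.002
grasp_force: 0.0
shift [ 0.4564 -1.133   0.1363] turn 0.048 yaw now -1.2693 q6 0.416 pos [ 0.3301 -0.1992  0.3012]
200 245 [0.526 0.304 0.081]
240 225 [0.525 0.188 0.102]
280 212 [0.529 0.066 0.087]
200 235 [0.53  0.298 0.117]
240 215 [0.533 0.182 0.132]
310 195 [ 0.529 -0.029  0.111]
```

```bash
python3 -m jog '[[0.45,-0.9,0.1,-0.45,1],[0.45,-0.9,0.1,-0.45,1],[0.45,-0.9,0.1,-0.45,1],[0.45,-0.9,0.1,-0.45,1],[0.45,-0.9,0.1,-0.45,1],[0.45,-0.9,0.1,-0.45,1],[0.45,-0.9,0.1,-0.45,1],[0.45,-0.9,0.1,-0.45,1]]'
python3 - <<'E'
from h import *
go((.42,.166,.23),np.pi/2)
E
```

```text
t: 2.5
position: [0.378, 0.0988, 0.2701]
tcp_rot: [-2.285, -2.156, 0.0]
wrist_force: [-0.3, 0.1, 0.7]
gripper_width: 1.001
grasp_force: 0.0
shift [0.2319 0.1269 0.1337] turn 0.2407 yaw now -0.0582 q6 0.007 pos [0.378  0.0988 0.2701]
```

```bash
python3 -m jog '[[0.23,0.13,0.13,-0.2,1],[0.23,0.13,0.13,-0.2,1],[0.23,0.13,0.13,-0.2593,1],[0.23,0.13,0.13,-0.2593,1],[0.23,0.13,0.13,-0.2593,1],[0.23,0.13,0.13,-0.2593,1],[0.23,0.13,0.13,-0.2593,1],[0.23,0.13,0.13,-0.2593,1]]'
python3 -m jog '[[0,0,0,-0.08,1],[0,0,0,-0.08,1],[0,0,0,-0.08,1],[0,0,0,-0.08,1]]'
python3 - <<'E'
from h import *
m,im,d=snap('wrist'); np.savez('w1.npz',im=im,d=d); W=cloud(m,d)
for r in models.masks_of('handle','wrist'):
    w=W[r['pixels']]; col=im[r['pixels']].mean(0)
    t=w[(w[:,2]>.05)&(w[:,2]<.062)]; 
    print(r['conf'],np.round(r['box']),col.round(), len(t))
    if len(t)>20:
        (c,sz,a)=cv2.minAreaRect(np.float32(t[:,:2]*1000)); print(c,sz,a,np.median(t,0), cv2.fitLine(np.float32(t[:,:2]),cv2.DIST_HUBER,0,.01,.01).ravel())
save('w1.png',im,1)
go((.42,.166,.23),np.pi/2)
E
```

```text
t: 3.3
position: [0.4222, 0.1626, 0.2314]
tcp_rot: [0.677, 3.068, 0.0]
wrist_force: [-0.7, 0.1, -0.6]
gripper_width: 0.999
grasp_force: 0.0
t: 3.7
position: [0.4222, 0.1625, 0.2314]
tcp_rot: [-0.105, 3.14, -0.0]
wrist_force: [-0.3, -0.1, -0.4]
gripper_width: 1.0
grasp_force: 0.0
0.96 [190. 190. 233. 246.] [152.  79.  42.] 641
(470.8490905761719, 87.45445251464844) (14.02341079711914, 59.47420883178711) 50.95922088623047 [0.4689411  0.08823831 0.05525451] [ 0.77757394 -0.6287915   0.46932575  0.08829259]
0.76 [268. 166. 300. 226.] [58. 56. 54.] 677
(437.5208435058594, 168.3199462890625) (59.48435974121094, 13.930890083312988) 8.923694610595703 [0.43554851 0.16809554 0.05536066] [0.98851657 0.15111248 0.4359866  0.16810922]
shift [0.0065 0.0119 0.0046] turn 0.0099 yaw now 1.633 q6 -1.529 pos [0.4222 0.1625 0.2314]
```

View pics/w1.png

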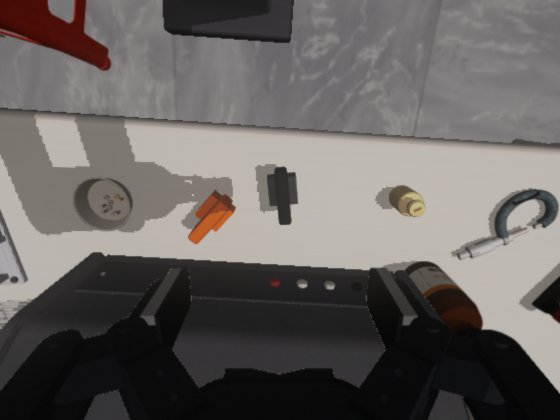

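The wrist view shows the black handle at (284,195) and the orange look-alike at (212,217). The measured bar is 59.5 x 13.9 mm with its top at z 0.0555, which matches the description. I'll go above it.

```bash
python3 - <<'E'
from h import *
go((.4375,.1683,.090),1.7265);go((.4375,.1683,.028),1.7265)
E
```

```text
shift [-0.0521  0.016   0.4713] turn -0.0149 yaw now 1.633 q6 -1.529 pos [0.4222 0.1625 0.2314]
shift [-0.0521  0.016   0.678 ] turn -0.0149 yaw now 1.633 q6 -1.529 pos [0.4222 0.1625 0.2314]
```

```bash
python3 -m jog '[[-0.052,0.016,0.2,-0.015,0.6],[-0.052,0.016,0.47,-0.015,0.6],[-0.052,0.016,0.47,-0.015,0.6],[-0.052,0.016,0.5,-0.015,0.6],[-0.052,0.016,0.58,-0.015,0.6],[-0.052,0.016,0.678,-0.015,0.6],[-0.052,0.016,0.678,-0.015,0.6],[-0.052,0.016,0.678,-0.015,0.6]]'
python3 - <<'E'
from h import *
go((.4375,.1683,.028),1.7265);print(manip.get_state()['wrist_force'])
E
```

```text
t: 4.6
position: [0.4381, 0.1684, 0.0291]
tcp_rot: [-0.244, 3.132, 0.0]
wrist_force: [0.7, -0.2, 0.2]
gripper_width: 0.599
grasp_force: 0.0
shift [0.002  0.     0.0038] turn -0.0 yaw now 1.7263 q6 -1.613 pos [0.4381 0.1684 0.0291]
[ 0.67750571 -0.22956302  0.23330461]
```

```bash
python3 -m jog '[[0,0,0,0,0],[0,0,0,0,0],[0,0,0,0,0],[0,0,0,0,0],[0,0,0,0,0],[0,0,0,0,0]]' && python3 -m jog '[[0,0,-0.05,0,0],[0,0,-0.15,0,0],[0,0,-0.3,0,0],[0,0,-0.45,0,0],[0,0,-0.6,0,0],[0,0,-0.7,0,0],[0,0,-0.7,0,0]]'
```

```text
t: 5.2
position: [0.4388, 0.1685, 0.0296]
tcp_rot: [-0.245, 3.129, 0.0]
wrist_force: [-0.7, -0.2, 7.2]
gripper_width: 0.153
grasp_force: 59.1
t: 5.9
position: [0.4403, 0.1687, 0.2437]
tcp_rot: [-0.244, 3.122, 0.001]
wrist_force: [1.2, -0.4, -2.1]
gripper_width: 0.152
grasp_force: 59.0
```

```bash
python3 - <<'E'
from h import *
go((.44,-.13,.27))
E
```

```text
shift [ 0.1549 -0.9836 -0.0888] turn 0.0 yaw now 1.727 q6 -1.614 pos [0.4403 0.1687 0.2437]
```

```bash
python3 -m jog '[[0.155,-0.98,-0.09,0,0],[0.155,-0.98,-0.09,0,0],[0.155,-0.98,-0.09,0,0],[0.155,-0.98,-0.09,0,0],[0.155,-0.98,-0.09,0,0],[0.155,-0.98,-0.09,0,0],[0.155,-0.98,-0.09,0,0],[0.155,-0.98,-0.09,0,0]]'
python3 - <<'E'
from h import *
m,im,d=snap('wrist'); np.savez('w2.npz',im=im,d=d,t=m['t'],R=m['R']); W=cloud(m,d)
X=(W[...,0]>.35)&(W[...,0]<.7)&(W[...,1]<-.13)&(W[...,1]>-.36)
def rect(lo,hi,n):
    k=X&(W[...,2]>lo)&(W[...,2]<hi)
    t=W[k]; (c,sz,a)=cv2.minAreaRect(np.float32(t[:,:2]*1000)); print(n,len(t),np.round(c),np.round(sz),round(a,1),np.round(np.median(t,0),3))
    v,u=np.where(k); print('  px',u.min(),u.max(),v.min(),v.max())
rect(.052,.0565,'boxtop');rect(.104,.111,'bracket');rect(.086,.093,'rearwall?');rect(.005,.011,'base');rect(.069,.080,'spindle')
k=X&(W[...,2]>.003); v,u=np.where(k); b=[max(u.min()-10,0),max(v.min()-10,0),min(u.max()+10,560),min(v.max()+10,420)]
print(b); save('w2.png',im,2.5 if b[2]-b[0]<300 else 1.4,b)
E
```

```text
t: 6.7
position: [0.4365, -0.13, 0.2639]
tcp_rot: [0.24, -3.131, -0.002]
wrist_force: [-0.3, 1.0, -2.2]
gripper_width: 0.152
grasp_force: 59.3
boxtop 2559 [ 510. -238.] [156. 110.] 5.4 [ 0.478 -0.243  0.055]
  px 137 226 160 280
bracket 750 [ 534. -237.] [  9. 111.] 8.4 [ 0.533 -0.234  0.107]
  px 116 218 257 265
rearwall? 828 [ 552. -234.] [ 80. 111.] 8.7 [ 0.58  -0.233  0.089]
  px 123 221 235 297
base 2922 [ 562. -269.] [265. 185.] 7.9 [ 0.475 -0.211  0.008]
  px 110 233 147 319
spindle 1029 [ 539. -241.] [135. 109.] 42.6 [ 0.528 -0.235  0.075]
  px 128 224 183 291
[np.int64(0), np.int64(137), np.int64(299), 420]
```

View pics/w2.png

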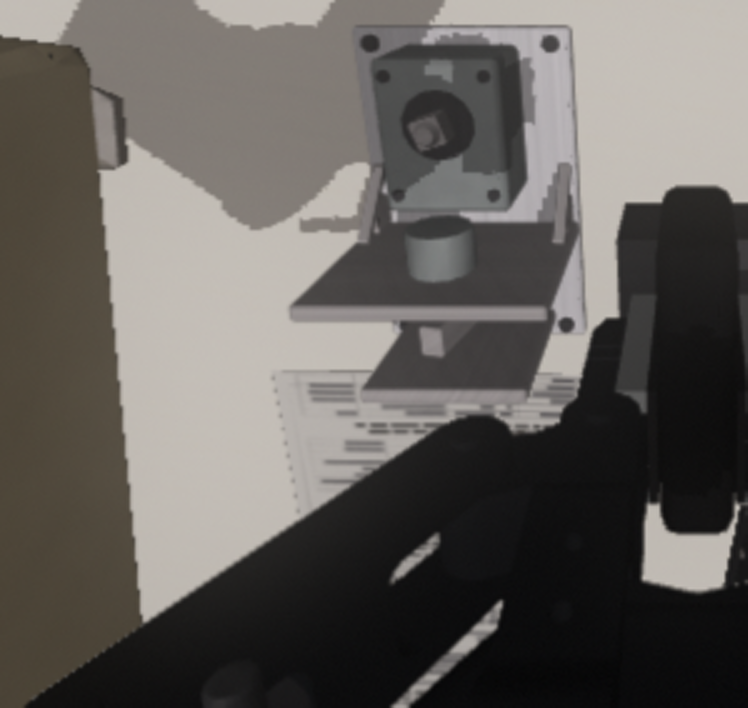

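The fixture lies in the crop with the spindle at crop pixel (428,130), the bracket at about (420,312), and the T-head behind it at (432,340). Its +x axis is at about +8.4° and the spindle is near (0.464,-0.247). The spindle is visibly turned, so I'll put the camera right above it.

```bash
python3 - <<'E'
from h import *
go((.546,-.234,.17))
E
```

```text
shift [-0.3069 -0.4029  0.3119] turn 0.0 yaw now 1.7257 q6 -2.275 pos [ 0.4365 -0.1289  0.2639]
```

```bash
python3 -m jog '[[-0.307,-0.403,0.0,0,0],[-0.307,-0.403,0.0,0,0],[-0.307,-0.403,0.0,0,0],[-0.307,-0.403,0.31,0,0],[-0.307,-0.403,0.31,0,0],[-0.307,-0.403,0.31,0,0],[-0.307,-0.403,0.31,0,0]]'
python3 - <<'E'
from h import *
m,im,d=snap('wrist'); np.savez('w3.npz',im=im,d=d,t=m['t'],R=m['R']); W=cloud(m,d)
u,v=proj(m,(.464,-.247,.07)); print(u,v)
near=np.hypot(W[...,0]-.464,W[...,1]+.247)<.03
for lo,hi,n in [(.05,.0565,'box'),(.0566,.060,'collar'),(.061,.0735,'spin'),(.0695,.0735,'sq'),(.0738,.08,'pilot')]:
    k=W[near&(W[...,2]>lo)&(W[...,2]<hi)]
    if len(k)>5:
        c,sz,a=cv2.minAreaRect(np.float32(k[:,:2]*1000)); print(n,len(k),np.round(c,1),np.round(sz,1),round(a,1),np.round(k.mean(0),4))
b=[int(u)-40,int(v)-40,int(u)+40,int(v)+40]; b=[max(0,x) for x in b]; print(b)
save('w3.png',im,7,b)
far=(np.hypot(W[...,0]-.464,W[...,1]+.247)<.06)&(W[...,2]>.053)&(W[...,2]<.0565)
k=W[far];print(cv2.minAreaRect(np.float32(k[:,:2]*1000)))
k=W[(W[...,2]>.105)&(W[...,2]<.1105)&(W[...,1]<-.14)&(W[...,0]>.5)&(abs(W[...,0]-.534)<.03)]
if len(k)>20:print('br',cv2.minAreaRect(np.float32(k[:,:2]*1000)))
E
```

```text
t: 7.45
position: [0.5468, -0.2324, 0.1716]
tcp_rot: [0.248, -3.13, -0.003]
wrist_force: [0.1, 0.1, -0.6]
gripper_width: 0.146
grasp_force: 59.4
276.06113361600717 100.5425350545145
box 3280 [ 464.2 -247.5] [59.6 58.6] 11.1 [ 0.4626 -0.2471  0.0547]
collar 1050 [ 466.  -247.2] [45.9 43.1] 12.1 [ 0.4645 -0.2475  0.0578]
spin 222 [ 464.8 -247.7] [13.8 13.9] 27.0 [ 0.4648 -0.2477  0.0718]
sq 221 [ 464.8 -247.7] [13.8 13.9] 26.9 [ 0.4647 -0.2477  0.0718]
pilot 142 [ 464.8 -247.6] [9.  8.8] 9.0 [ 0.4648 -0.2475  0.0754]
[236, 60, 316, 140]
((471.6803283691406, -246.52764892578125), (74.28972625732422, 58.86174011230469), 9.044949531555176)
br ((543.26904296875, -293.6416931152344), (219.5372314453125, 59.700477600097656), 85.04171752929688)
```

View pics/w3.png

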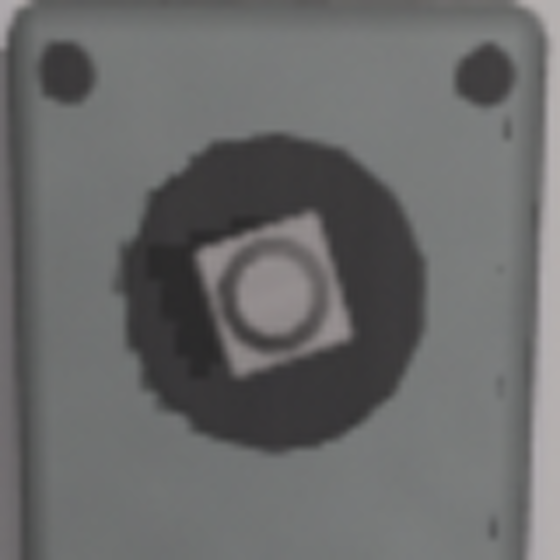

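The spindle square is at crop pixel (273,293). It measures 13.8 mm, its top is at z 0.072, its centre is (0.4648,-0.2477) and its flats are at 27.0°. Next I'll check how the handle sits in the hand.

```bash
python3 - <<'E'
from h import *
z=np.load('w3.npz');m=optics.camera_model('wrist');s=manip.get_state()
W=cloud(m,z['d']);R=Ro.from_rotvec(s['tcp_rot']).as_matrix();T=(W-s['position'])@R
k=(abs(T[...,0])<.06)&(abs(T[...,1])<.03)&(T[...,2]>-.045)&(T[...,2]<.04)
t=T[k]*1000; print(len(t))
for lo in range(-44,36,4):
    q=t[(t[:,2]>=lo)&(t[:,2]<lo+4)]
    if len(q)>3: print(lo,len(q),'x',np.percentile(q[:,0],[1,50,99]).round(1),'y',np.percentile(q[:,1],[1,50,99]).round(1))
q=t[(t[:,2]<-15)&(abs(t[:,1])<9)&(t[:,0]>13)]
print(cv2.minAreaRect(np.float32(q[:,:2])),q[:,2].mean())
go((.4648,-.2477,.15),np.radians(117)); go((.4648,-.2477,.088),np.radians(117))
E
```

```text
8659
-44 504 x [-6.2 11.2 13.7] y [-27.3   8.2  27.7]
-40 594 x [-11.2   6.2  12.1] y [-17.    6.6  17.5]
-36 281 x [-10.6  10.4  11.4] y [-18.4  -6.2  13.2]
-32 333 x [ 3.4 10.1 11.5] y [-19.4   6.7  19.9]
-28 3652 x [-26.7   6.5  29.9] y [-16.6   0.   17.1]
-24 506 x [-24.6  10.7  31. ] y [-19.4   0.   19.5]
-20 349 x [ 6.  10.6 30.9] y [-19.5   0.   19.9]
-16 338 x [ 6.  10.7 30.9] y [-19.5   0.   19.9]
-12 275 x [ 6.1 10.7 30.9] y [-19.3   0.9  19.5]
-8 214 x [ 6.2 10.9 30.8] y [-17.8  -0.2  18.1]
-4 107 x [10.  30.3 31. ] y [-12.   -0.   12.5]
0 74 x [28.2 30.5 31.1] y [-6.5 -0.   6.9]
4 448 x [ 0.6 11.5 30.7] y [-16.6  -4.1  16.9]
8 412 x [-0.3 12.4 18. ] y [-16.6   9.   17.1]
12 95 x [17.  17.6 18.2] y [-16.5   8.6  16.8]
16 80 x [17.1 17.7 18.1] y [-16.6  -8.7  16.9]
20 82 x [17.1 17.8 18.2] y [-16.1   8.8  17. ]
24 77 x [17.2 17.7 18.2] y [-16.8  -8.3  16.8]
28 34 x [17.5 17.7 18.1] y [-16.4   0.2  16.9]
((22.18279266357422, 0.1502676010131836), (18.264949798583984, 14.036222457885742), 0.7233534455299377) -24.61773209207559
shift [ 0.2814 -0.0029  0.0787] turn -0.0498 yaw now 1.7289 q6 -2.331 pos [ 0.548  -0.2335  0.1737]
shift [ 0.2817 -0.0026  0.2854] turn -0.0498 yaw now 1.7289 q6 -2.331 pos [ 0.548  -0.2335  0.1737]
```

```bash
python3 -m jog '[[0.2795,-0.003,0,-0.05,0],[0.2795,-0.003,0,-0.05,0],[0.2795,-0.003,0,-0.05,0],[0.2795,-0.003,0.12,-0.05,0],[0.2795,-0.003,0.12,-0.05,0],[0.2795,-0.003,0.12,-0.05,0],[0.2795,-0.003,0.12,-0.05,0]]'
python3 - <<'E'
from h import *
go((.4655,-.2473,.13),np.radians(117))
m,im,d=snap('wrist');s=manip.get_state();print(s['position'],s['wrist_force'])
W=cloud(m,d);R=Ro.from_rotvec(s['tcp_rot']).as_matrix();T=(W-s['position'])@R*1000
q=T[(abs(T[...,0]-22)<12)&(abs(T[...,1])<9)&(T[...,2]<-15)&(T[...,2]>-32)]
print(cv2.minAreaRect(np.float32(q[:,:2])),q[:,2].mean(),q[:,0].max())
go((.4655,-.2473,.13),np.radians(117))
E
```

```text
t: 8.2
position: [0.4659, -0.2491, 0.1384]
tcp_rot: [-0.732, 3.053, -0.005]
wrist_force: [0.0, 0.1, -1.0]
gripper_width: 0.155
grasp_force: 59.3
shift [-0.0014  0.0061  0.0279] turn -0.0001 yaw now 2.0414 q6 -2.757 pos [ 0.4659 -0.2491  0.1384]
[ 0.46578488 -0.24911616  0.13813978] [ 0.55626391  0.58179046 -1.53026249]
((20.520761489868164, -0.03749275207519531), (17.927566528320312, 20.979930877685547), 89.81487274169922) -24.901687973961792 31.000451844505307
shift [-0.0019  0.0059  0.0271] turn -0.0001 yaw now 2.0414 q6 -2.757 pos [ 0.4658 -0.2491  0.1381]
```

```bash
python3 -m jog '[[-0.002,0.006,0.0,0,0],[-0.002,0.006,0.06,0,0],[-0.002,0.006,0.09,0,0],[-0.002,0.006,0.09,0,0]]'
python3 - <<'E'
from h import *
go((.4655,-.2473,.087),np.radians(117))
E
```

```text
t: 8.65
position: [0.4632, -0.2457, 0.1077]
tcp_rot: [0.732, -3.053, -0.004]
wrist_force: [-0.5, 1.0, -1.4]
gripper_width: 0.158
grasp_force: 59.5
shift [-0.0045 -0.0086  0.0689] turn -0.0002 yaw now 2.0411 q6 -2.755 pos [ 0.4632 -0.2457  0.1077]
```

```bash
python3 -m jog '[[0,0,0,0,0],[0,0,0,0,0],[0,0,0,0,0]]'
python3 - <<'E'
from h import *
go((.4655,-.2473,.087),np.radians(117))
m,im,d=snap('wrist');go((.4655,-.2473,.087),np.radians(117))
m,im,d=snap('wrist');go((.4655,-.2473,.087),np.radians(117))
E
```

```text
t: 8.95
position: [0.4644, -0.2469, 0.1096]
tcp_rot: [-0.732, 3.054, -0.001]
wrist_force: [0.7, -0.1, -2.0]
gripper_width: 0.153
grasp_force: 59.5
shift [-0.0025 -0.0029  0.0752] turn -0.0002 yaw now 2.041 q6 -2.756 pos [ 0.4644 -0.2469  0.1096]
shift [-0.0027 -0.0033  0.0748] turn -0.0002 yaw now 2.041 q6 -2.756 pos [ 0.4643 -0.2468  0.1094]
shift [-0.0028 -0.0035  0.0745] turn -0.0002 yaw now 2.041 q6 -2.756 pos [ 0.4642 -0.2467  0.1094]
```

```bash
python3 -m jog '[[-0.0027,-0.0034,0.01,0,0],[-0.0027,-0.0034,0.02,0,0],[-0.0027,-0.0034,0.03,0,0],[-0.0027,-0.0034,0.04,0,0],[-0.0027,-0.0034,0.05,0,0],[-0.0027,-0.0034,0.06,0,0],[-0.0027,-0.0034,0.068,0,0],[-0.0027,-0.0034,0.068,0,0]]'
python3 - <<'E'
from h import *
m,im,d=snap('wrist');go((.4655,-.2473,.087),np.radians(117)); print(manip.get_state()['wrist_force'],manip.get_state()['torque'])
E
```

```text
t: 9.85
position: [0.465, -0.2468, 0.088]
tcp_rot: [0.732, -3.055, -0.001]
wrist_force: [-0.7, 1.2, -1.2]
gripper_width: 0.153
grasp_force: 59.5
shift [-0.0008 -0.0016  0.0042] turn -0.0002 yaw now 2.041 q6 -2.755 pos [ 0.4651 -0.247   0.0883]
[ 0.29980736 -0.29001836 -1.19249682] [ 0.01114429 -0.00920839 -0.00839643]
```

```bash
python3 -m jog '[[0,0,0.004,0,0],[0,0,0.006,0,0],[0,0,0.008,0,0],[0,0,0.008,0,0]]'
```

```text
t: 10.3
position: [0.4655, -0.2473, 0.0876]
tcp_rot: [-0.732, 3.055, -0.001]
wrist_force: [-4.3, 2.5, 10.0]
gripper_width: 0.155
grasp_force: 61.2
```

Seated on the collar with 10 N at the expected height. I'll release, back off and look.

```bash
python3 -m jog '[[0,0,-0.006,0,0.5],[0,0,-0.006,0,0.5],[0,0,-0.006,0,0.5],[0,0,-0.006,0,0.5],[0,0,-0.1,0,0.5],[0,0,-0.25,0,0.5],[0,0,-0.35,0,0.5],[0,0,-0.35,0,0.5]]'
python3 - <<'E'
from h import *
m,im,d=snap('wrist');W=cloud(m,d)
k=W[(W[...,2]>.1)&(W[...,2]<.125)&(np.hypot(W[...,0]-.4648,W[...,1]+.2477)<.04)]
print('bar',cv2.minAreaRect(np.float32(k[:,:2]*1000)),np.median(k[:,2]),np.ptp(k[:,2]))
k=W[(W[...,2]>.101)&(W[...,2]<.112)&(W[...,0]>.515)&(W[...,0]<.56)&(abs(W[...,1]+.237)<.07)]
if len(k)>20: print('bracket',cv2.minAreaRect(np.float32(k[:,:2]*1000)),np.median(k[:,2]))
save('w4.png',im); c,s=np.cos(np.radians(8.8)),np.sin(np.radians(8.8))
g=np.array([.4648+.097*c,-.2477+.097*s]);print('bolt',g)
u,v=proj(m,(*g,.07));print(u,v)
go((*g,.16),np.radians(98.8))
E
```

```text
t: 11.1
position: [0.4677, -0.2491, 0.1962]
tcp_rot: [-0.731, 3.05, -0.012]
wrist_force: [0.2, -0.7, -1.1]
gripper_width: 0.5
grasp_force: 0.0
bar ((464.2976989746094, -247.7379913330078), (59.78697204589844, 13.782045364379883), 26.77747917175293) 0.11328302076086891 0.014447993435316137
bracket ((534.3816528320312, -237.28317260742188), (8.98570442199707, 111.62435913085938), 8.773751258850098) 0.10692647442592007
bolt [ 0.56065815 -0.23286037]
251.77711683582797 284.2928370688622
shift [-0.3026 -0.0964  0.1127] turn 0.0504 yaw now 2.0412 q6 -2.755 pos [ 0.4665 -0.2481  0.1935]
```

View pics/w4.png

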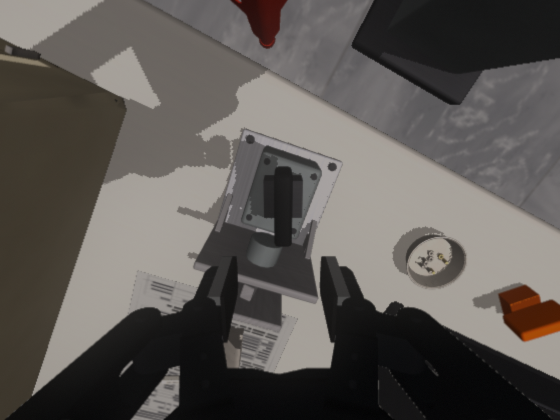

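The picture shows the black handle home on the spindle, with the bar at (283,205), its top at z 0.113 and its centre within 1 mm of the axis. The bracket edge is at about (255,280) and the bolt head at about (248,292) behind it. I'll go above the bolt.

```bash
python3 -m jog '[[-0.302,-0.097,-0.05,0.05,0.55],[-0.302,-0.097,-0.05,0.05,0.55],[-0.302,-0.097,-0.05,0.05,0.55],[-0.302,-0.097,-0.05,0.05,0.55],[-0.302,-0.097,-0.05,0.05,0.55],[-0.302,-0.097,-0.05,0.05,0.55]]'
python3 - <<'E'
from h import *
m,im,d=snap('wrist');W=cloud(m,d)
k=W[(W[...,2]>.06)&(W[...,2]<.1)&(np.hypot(W[...,0]-.5604,W[...,1]+.2331)<.02)]
print(len(k)); 
if len(k)>20: print('head',cv2.minAreaRect(np.float32(k[:,:2]*1000)),np.percentile(k[:,2],[2,50,98])); t=k[k[:,2]>.08]; print(len(t),t.mean(0))
c,s=np.cos(np.radians(8.8)),np.sin(np.radians(8.8))
for lo in range(60,100,5):
    t=k[(k[:,2]>lo/1e3)&(k[:,2]<lo/1e3+.005)]-np.array([.5604,-.2331,0])
    if len(t)>4: 
        a=np.percentile(t@np.array([[c,-s],[s,c],[0,0]])*1000,[3,50,97],axis=0).round(1); print(lo,len(t),'x',a[:,0],'y',a[:,1])
go((.5604,-.2331,.055),np.radians(98.8))
E
```

```text
t: 11.75
position: [0.5579, -0.232, 0.2052]
tcp_rot: [0.245, -3.131, -0.002]
wrist_force: [-0.5, 0.3, -0.1]
gripper_width: 0.552
grasp_force: 0.0
431
head ((557.7213745117188, -233.95912170410156), (21.425037384033203, 17.505401611328125), 8.403098106384277) [0.06278609 0.08536648 0.08854046]
270 [ 0.55991941 -0.23608583  0.08629122]
60 23 x [-7.6 -2.8  6.1] y [5.3 7.2 8.3]
65 18 x [-9.3 -2.7  5.1] y [0.2 6.2 6.7]
70 80 x [-13.   -9.4   4. ] y [-5.   1.   5.2]
75 40 x [-13.1  -7.6   4.9] y [-5.4  1.5  4.3]
80 43 x [-8.  -6.4  6.1] y [-9.   1.5  3.3]
85 227 x [-7.6 -0.6  7. ] y [-9.2 -2.9  2.4]
shift [-0.0076 -0.005   0.5019] turn 0.0004 yaw now 1.7266 q6 -2.317 pos [ 0.5581 -0.2321  0.2056]
```

```bash
python3 -m jog '[[-0.0076,-0.005,0.1,0,0.55],[-0.0076,-0.005,0.2,0,0.55],[-0.0076,-0.005,0.2,0,0.55],[-0.0076,-0.005,0.2,0,0.55],[-0.0076,-0.005,0.2,0,0.55]]'
python3 - <<'E'
from h import *
go((.5604,-.2331,.055),np.radians(98.8))
E
```

```text
t: 12.3
position: [0.5624, -0.2339, 0.1481]
tcp_rot: [-0.244, 3.13, -0.003]
wrist_force: [-0.2, -1.1, -0.6]
gripper_width: 0.55
grasp_force: 0.0
shift [0.0068 0.0042 0.3104] turn 0.0004 yaw now 1.7267 q6 -2.315 pos [ 0.5624 -0.2339  0.1481]
```

```bash
python3 -m jog '[[0.003,0.002,0.08,0,0.55],[0.003,0.002,0.16,0,0.55],[0.003,0.002,0.24,0,0.55],[0.003,0.002,0.305,0,0.55],[0.003,0.002,0.305,0,0.55],[0.003,0.002,0.305,0,0.55]]'
python3 - <<'E'
from h import *
go((.5604,-.2331,.055),np.radians(98.8))
E
```

```text
t: 12.9
position: [0.5615, -0.2332, 0.0561]
tcp_rot: [-0.245, 3.131, -0.002]
wrist_force: [0.3, -0.3, 0.4]
gripper_width: 0.55
grasp_force: 0.0
shift [0.0035 0.0009 0.0038] turn 0.0004 yaw now 1.727 q6 -2.316 pos [ 0.5615 -0.2332  0.0561]
```

```bash
python3 -m jog '[[0.002,0,0,0,0],[0.002,0,0,0,0],[0.002,0,0,0,0],[0.002,0,0,0,0],[0.002,0,0,0,0],[0.002,0,0,0,0],[0.002,0,0,0,0],[0.002,0,0,0,0]]'
python3 - <<'E'
from h import *
m,im,d=snap('wrist');W=cloud(m,d);save('w5.png',im)
k=W[(W[...,2]>.1)&(W[...,2]<.125)&(np.hypot(W[...,0]-.4648,W[...,1]+.2477)<.04)]
if len(k)>20: print('bar',cv2.minAreaRect(np.float32(k[:,:2]*1000)),np.median(k[:,2]))
s=manip.get_state();print(s['wrist_force'],s['torque'],s['grasp_force'],s['gripper_width']);go((.5604,-.2331,.055),np.radians(98.8))
E
```

```text
t: 13.7
position: [0.5611, -0.2335, 0.0564]
tcp_rot: [-0.245, 3.13, -0.003]
wrist_force: [-0.8, 0.0, 7.7]
gripper_width: 0.13
grasp_force: 59.4
bar ((473.12200927734375, -243.2357940673828), (41.77293014526367, 14.189437866210938), 26.98899269104004) 0.11345068970501555
[-0.43773014 -0.50545859  7.50829358] [ 0.03780399  0.18631347 -0.09734489] 59.38274681568146 0.13168292756539796
shift [0.0023 0.0017 0.0047] turn 0.0004 yaw now 1.7267 q6 -2.316 pos [ 0.5611 -0.2335  0.0564]
```

View pics/w5.png

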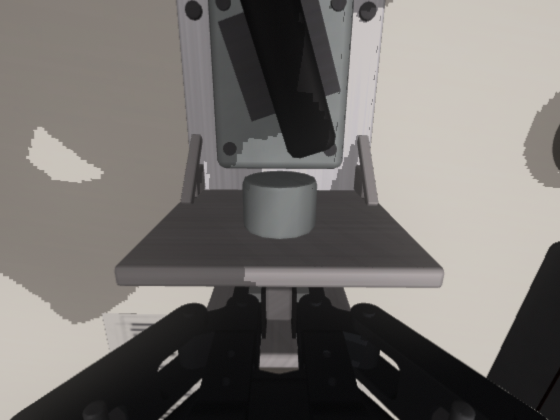

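The picture shows the fingers closed on the head at (280,310) behind the bracket. The opening reads 0.13, which matches the 12 mm broad sides lying flat (the 14 mm bar read 0.153). The handle is still home at (290,80) and clear of the arm, so I'll hand in.

```bash
python3 -c "
from plant import job; print(job.finish_job())"
```

```text
the job is handed in; nothing more can be done
None
```

I put the black tee handle fully home on the spindle and let go of it, then gripped the bolt's T-head squarely at about 59 N and handed the job in still holding it. No verdict came back.

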